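# Draw a headspace sample with the hand-operated piston sampler

## Robot

A 6-joint arm with a two-finger parallel gripper is mounted at the origin on the work surface. World frame = base frame: x ahead of the robot, y to its left, z up, the work surface at z = 0. Lengths are in mm, angles in rad, forces in N, time in s.
With the tool pointing down it reaches from about 250 to 800 mm from the base axis. Payload 3.9 kg.
Tool frame: the origin (TCP) lies midway between the tips of the shut fingers; the grasp point (between the pads) lies 19 mm behind it (r.tcp_to_grasp is the z of the grasp point in the tool frame, in mm); z points along the fingers, y is the line along which they close (so a half turn about z gives the same grasp; the last joint's range is limited). The gripper opens to 85 mm and grips with 20 to 120 N. Pads are 22 mm wide; open, the fingers measure 114 mm over their backs; the gripper's body (76 mm by 85 mm) begins 54 mm behind the grasp point. The pads swing forward as they close: fully open they stand 13 mm farther back than shut.
Start: joints at [-1.246, 0.26, -0.138, 1.173, 0, 1.571], TCP at [167.533, -497.542, 231.304] pointing down, gripper open.
Joint ranges: [-2.78, 2.78], [-0.83, 1.72], [-1.28, 1.37], [-1.9, 2.12], [-1.57, 1.48], [-3.14, 3.14]. Speed limits (rad/s): [2.57, 2.57, 3.14, 3.14, 3.14, 3.14].

## Interface

Orientations are given as a rotation vector (axis times angle).
In Python, from plant import r gives the robot as it stands. The module is installed in compiled form; this text tells all that it offers.
- The arm moves only by the tool jog_arm, never from a script. Its argument "moves" is one flat list of numbers, 7 for each row, row after row: the shift along the world's x, y, z in m, then the turn, a rotation vector about the world's x, y, z in units of 5 degrees (1.0 is 5 degrees), then the finger opening in m, from 0 to 0.0854. In form: [tx, ty, tz, rx, ry, rz, fingers, tx, ty, tz, rx, ry, rz, fingers, ...]. A call has 1 to 10 rows; each row shifts and turns the commanded pose from where the row before left it; what a row does not reach is not made up. A row lasts 1/12 s, in which the tool goes at most 41.7 mm and 7.16 degrees, less where a joint would pass 70% of its speed; a pose out of reach is approached as far as the arm can. A call is refused whole if a number of a shift passes 0.0417 or a number of a turn 1, either way. A call with a gripper value outside its range is refused whole. The fingers move at their own pace and stop on an object; the grip force is fixed at half the most. Time passes only in rows, so rows that do not move let the fingers close. It gives the time, the measured TCP pose, the force, the opening and the grip force at its end, in the units of the state.
- r.get_obs(): the state, without advancing time (a new reading comes with each control period).
- r.read_camera(name): name is "scene" or "top" or "wrist"; returns a dict with "image" (420x560x3 uint8, red, green, blue), "vfov" (degrees; the focal length in pixels is half the picture's height over the tangent of half this angle, whatever the lens; pixels are square), "cx", "cy" (the principal point, pixels), "rvec" (rotation vector, rad) and "tvec" (3), from world to camera coordinates, as OpenCV has them. Camera axes: x right, y down, z forward; pixel columns grow to the right and rows downward; lengths in mm; the calibration is good to about 2 mm. A picture is of the moment at which its call begins. There is no depth.
- r.job_done(): hands the job in; it is judged then, once.
The state is a dict: "clock": time; "joint_pos": joint angles; "joint_velocities": joint speeds; "joint_efforts": joint torques, N m; "eef_pos": TCP position; "tcp_rot": TCP orientation; "wrist_force": force on the tool from outside, world axes, zero at the start; "wrist_torque": the same for the moment, N m; "grip_width": opening from 0.0 (shut) to 1.0 (fully open); "finger_force": force on a finger pad.
Only numpy, scipy, OpenCV 4.12 (cv2) and the standard library are available. Lean on these libraries where they do the work, as an engineer would, in place of code of your own. Each camera call takes 0.05 s, during which the arm holds its last target. There are 200 camera calls.

## Task

Slide the two-way carriage so that the small narrow vial stands centred under the fixed needle and pause it there, then move it on so that the wide low jar is centred under the needle; the piston rod stays fully down meanwhile. With the jar left under the needle, take the piston rod by its knob and draw it straight up out of the barrel, without wrenching it sideways, until the dark ring on the rod is level with the barrel's top, and finish while still holding it there: it has no catch and would drop back. Leave the loose bottle, cup and ring on the bench where they are.

Things in the scene. Friction and masses are not known exactly. Their poses are not given: they have to be found in the camera images.
- rig: Sampler fixed to the bench: base plate 230 x 400 x 10 mm with cross slides, an upright square pump barrel 46 x 46 mm, top 130 mm above the bench, and from it a thin level arm (12 mm bar, top at 118 mm) reaching over the slides to the needle. Origin on the bench below the needle. x: along the lower slide; y: along the upper one, to the barrel (its axis at y = +135 mm); z up.
- needle_tip (a point): Lower tip of the fixed vertical needle (the pointer), 85 mm above the bench; the vessels pass below it with 8 mm or more to spare.
- barrel_mouth (a point): Centre of the bore at the barrel's flat top, 130 mm above the bench; axes as the sampler's. The bore is vertical, 15 mm wide, 70 mm deep.
- slide_x (a joint): Lower slide, m: carriage travel along the sampler's +x, -0.055 to 0.055; slides with about 2 N of friction and stays where it is left.
- slide_y (a joint): Upper slide, m: carriage travel along the sampler's +y, -0.045 to 0.045; about 2 N of friction, stays where it is left.
- post_top (a point): Top centre of the carriage's handle: an upright grey plastic post 20 mm in diameter and 50 mm high, standing on an aluminium tongue on the carriage's side away from the barrel; the top is 85 mm above the bench, the tongue's surface 35 mm. Moves with the carriage. Axes as the sampler's.
- vial_mouth (a point): Centre of the mouth, 77 mm above the bench, of the small narrow open vial (white, 22 mm across, 36 mm high) fixed in the round black rack (108 mm across) on the carriage. The rack sits at any angle on the carriage and is stiff. Vial, jar and a third, capped vessel (26 mm across, not used) stand 30 mm from its centre, 120 degrees apart.
- jar_mouth (a point): Centre of the mouth, 65 mm above the bench, of the wide low open jar (white, 40 mm across, 24 mm high) in the same rack.
- rod: Loose steel piston rod, 14 mm thick, 114 mm long overall, about 0.1 to 0.2 kg, standing in the bore with about 1 mm of play; origin at the centre of its foot, z along the rod, up. Its foot is on the bore's floor at the start, 60 mm above the bench.
- rod_knob (a point): Middle of the grey plastic cylindrical knob on the rod's top: 26 mm across, 30 mm high, its middle 99 mm above the rod's foot, so 159 mm above the bench at the start; the knob's underside is then 14 mm above the barrel's top.
- rod_ring (a point): Middle of a dark ring 4 mm wide marked around the rod, 30 mm above its foot: at the start hidden in the bore 40 mm below the barrel's top, so the rod has to rise 40 mm.
- bottle: Loose white capped bottle on the bench, 48 mm across, 85 mm high; origin at the centre of its foot. Leave alone.
- cup: Loose clear cup, 68 mm across the rim, 75 mm high; origin at the centre of its foot. Leave alone.
- collar: Loose white plastic bottle ring lying on the bench, 64 mm across, 12 mm high; origin at the centre of its underside. Leave alone.

How it is judged (in metres and radians):
On the way, in this order (a step that is already met when the one before it is completed fails the run):
1. the narrow vial stands still under the needle, rod fully down (horizontal distance between needle_tip and vial_mouth below 0.005 m and z of rod_ring in the frame of barrel_mouth below -0.034 m and velocity of joint slide_x between -0.01 and 0.01 m/s and velocity of joint slide_y between -0.01 and 0.01 m/s), for 0.2 s.
2. the wide jar stands still under the needle, rod fully down (horizontal distance between needle_tip and jar_mouth below 0.005 m and z of rod_ring in the frame of barrel_mouth below -0.034 m and velocity of joint slide_x between -0.01 and 0.01 m/s and velocity of joint slide_y between -0.01 and 0.01 m/s), for 0.2 s.
3. the rod is held drawn to its ring, the jar under the needle (z of rod_ring in the frame of barrel_mouth between -0.005 and 0.005 m and contact force between the fingers and rod above 2 N and horizontal distance between needle_tip and jar_mouth below 0.005 m), for 0.3 s.
At the end, for the whole second after the job is handed in: The dark ring is within 5 mm of the level of the barrel's top, the rod upright (within 0.06 rad), centred in the bore (3 mm), still, and held by the fingers; the jar's mouth is still centred within 5 mm under the needle (all of step 3 and horizontal distance between rod_ring and barrel_mouth below 0.003 m and angle between rod's own z axis and vertical below 0.06 rad and linear speed of rod below 0.01 m/s and velocity of joint slide_x between -0.01 and 0.01 m/s and velocity of joint slide_y between -0.01 and 0.01 m/s); the arm keeps its last pose, push and grip.
It fails at once if the rod is raised more than 10 mm while the jar is not under the needle (8 mm) (z of rod_ring in the frame of barrel_mouth above -0.03 m and horizontal distance between needle_tip and jar_mouth above 0.008 m).
It fails at once if the rod is wrenched against the barrel with more than 30 N (contact force between rod and rig above 30 N).
It fails at once if a loose thing on the bench is moved more than 20 mm (distance of any of bottle, cup, collar from where it was at the start of the episode above 0.02 m).
It also fails if it takes over 48 s, if anything falls off the work surface, if the arm or the gripper's body presses on something with over 40 N, if the wrist force passes 120 N, or if a joint passes its speed limit or range.

## Working session

There is one attempt and no reset: what is moved stays moved. The work goes in short steps, Python scripts to look and compute and a tool call to move; the robot and the scene stay as the last step left them, time stands still between calls to the robot, and variables do not carry over. Pictures are saved under pics/ and viewed, at most 11 in all, crops included, and the job is handed in when it is done.

Besides the shell and the picture viewer there is one more tool, called after "Call:" as name(argument=value, ...), one argument or row to a line, values as JSON. jog_arm: Moves the arm, as the interface text tells. Its arguments: {"type":"object","properties":{"moves":{"type":"array"}},"required":["moves"]}

```bash
mkdir -p pics; cat > h.py <<'E'
import numpy as np, cv2, pickle
from plant import r
def snap(n,f):
    c=r.read_camera(n); cv2.imwrite(f'pics/{f}.png',c['image'][:,:,::-1]); pickle.dump(c,open(f'pics/{f}.pkl','wb')); return c
def load(f): return pickle.load(open(f'pics/{f}.pkl','rb'))
def KRt(c):
    f=c['image'].shape[0]/2/np.tan(np.radians(c['vfov'])/2)
    return np.array([[f,0,c['cx']],[0,f,c['cy']],[0,0,1.]]),cv2.Rodrigues(np.array(c['rvec'],float))[0],np.array(c['tvec'],float).ravel()
def at_z(c,uv,z):
    K,R,t=KRt(c); d=R.T@np.linalg.inv(K)@np.array([*uv,1.]); o=-R.T@t
    return (o+d*(z-o[2])/d[2])
def proj(c,p):
    K,R,t=KRt(c); q=(K@(R@np.atleast_2d(p).T+t[:,None])).T; return q[:,:2]/q[:,2:]
E
python3 - <<'E'
from h import *
for n in('top','scene'):
    c=snap(n,n+'0'); K,R,t=KRt(c); print(n,K[0,0],-R.T@t)
print(r.get_obs())
E
```

```text
top 424.0876677164865 [548.20351008  -9.76855755 960.05774215]
scene 382.0044468432897 [949.56182123 445.54084816 636.63883662]
{'clock': 0.1, 'joint_pos': array([-1.24596481e+00,  2.60641120e-01, -1.39234676e-01,  1.17272398e+00,
       -5.47776837e-06,  1.57079904e+00]), 'joint_velocities': array([-0.00067576, -0.00049457,  0.00376352, -0.00130082, -0.00096606,
        0.00070859]), 'joint_efforts': array([ 3.41850136e-04, -4.06508946e+01,  2.54528081e+01,  1.00662082e-02,
        3.34409663e-05,  8.19944177e-06]), 'eef_pos': array([ 167.35394283, -496.95842513,  230.53824026]), 'tcp_rot': array([-3.09849305e+00, -5.07711982e-01,  4.66311725e-04]), 'wrist_force': array([-0.25204985, -1.24418287,  0.22104189]), 'wrist_torque': array([0.03733125, 0.00902967, 0.03175726]), 'finger_force': 0.0, 'grip_width': 0.9992101318333942}
```

View pics/top0.png

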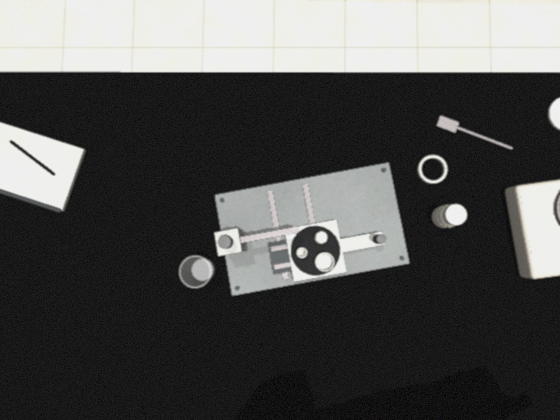

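View pics/scene0.png

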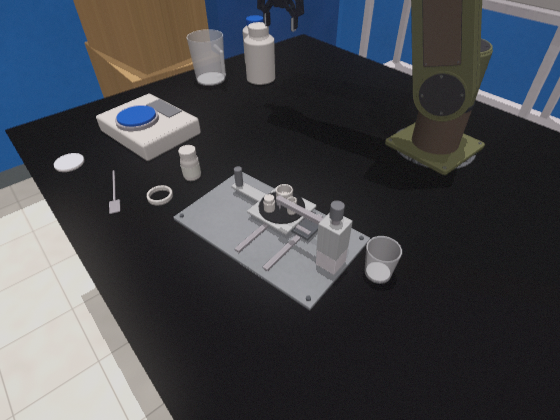

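The top view shows the barrel at (227,241), rack at (316,249), post at (378,239), and plate corners at (216,195), (388,163), (409,263) and (233,296). The scene view confirms the layout. I'll enlarge the rig to get finer pixels.

```bash
python3 - <<'E'
from h import *
c=load('top0'); im=c['image'][:,:,::-1][150:310,200:420]
cv2.imwrite('pics/crop.png',cv2.resize(im[30:145,10:210],None,fx=4,fy=4,interpolation=cv2.INTER_CUBIC))
P=[at_z(c,p,10) for p in[(216,195),(388,163),(409,263),(233,296)]]
print(np.round(P,1)); print([np.linalg.norm(P[i]-P[(i+1)%4]) for i in range(4)])
print('knob',at_z(c,(226,241),174),'barrel',at_z(c,(227.5,242),130),'post',at_z(c,(380,238),85))
print('rack',at_z(c,(316,249),45),[at_z(c,(433,169),6),at_z(c,(456,214),85),at_z(c,(196,270),50)])
E
```

```text
[[ 658.6  167.    10. ]
 [ 735.  -220.1   10. ]
 [ 512.  -265.3   10. ]
 [ 433.1  123.4   10. ]]
[np.float64(394.58108413198255), np.float64(227.6035918404187), np.float64(396.5364540187746), np.float64(229.64193285918807)]
knob [553.78773664 115.65193638 174.        ] barrel [552.18334565 119.67293722 130.        ] post [ 564.8425542  -186.61053144   85.        ]
rack [540.20028815 -58.13974869  45.        ] [array([ 722.99172421, -321.51172866,    6.        ]), array([ 615.92245086, -341.17380509,   85.        ]), array([491.7290258 , 198.60401863,  50.        ])]
```

View pics/crop.png

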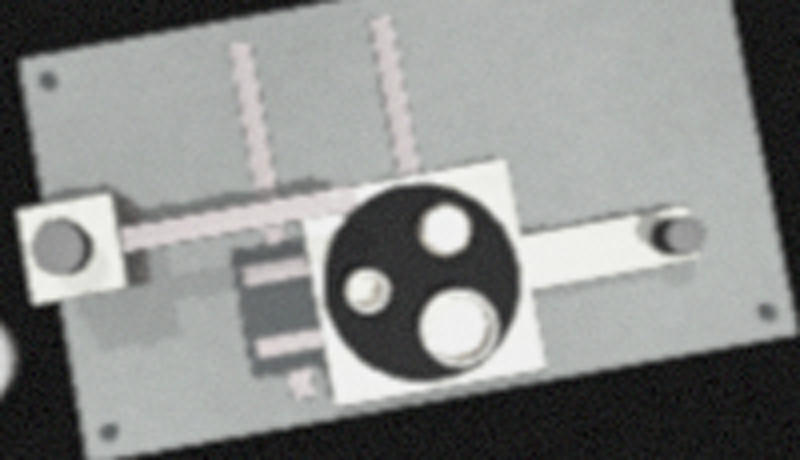

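The crop shows (top-image px) barrel top centre (228.1,242), vial mouth (301.8,252), jar mouth (325,261.2) and post top (380.8,238.8); the bar runs along y from the barrel and ends at about (297,229).

```bash
python3 - <<'E'
from h import *
c=load('top0'); s=load('scene0')
a=np.radians(11.3); ex=np.array([np.cos(a),np.sin(a)]); ey=np.array([-ex[1],ex[0]])
b=at_z(c,(228.1,242),130)[:2]; n=b-135*ey
v=at_z(c,(301.8,252),77)[:2]; j=at_z(c,(325,261.2),65)[:2]; cap=at_z(c,(210+446/4,180+230/4),65)[:2]
rk=at_z(c,(210+422/4,180+282/4),45)[:2]; p=at_z(c,(380.8,238.8),85)[:2]
print('b',b,'n',n,'v',v,'j',j,'post',p,'rack',rk,(v-rk),(j-rk), np.linalg.norm(v-j),'(52)')
for k,q in (('v',v),('j',j),('rack',rk),('post',p)): print(k,'needle-q world',n-q,'rig',(q-n)@ex,(q-n)@ey)
for nm,q,z in(('needle',n,85),('barend',n,118),('vial',v,77),('jar',j,65),('barrel',b,130),('knobtop',b,174),('post',p,85)):
  print(nm,proj(c,[*q,z]),proj(s,[*q,z]))
R=cv2.Rodrigues(r.get_obs()['tcp_rot'])[0]; print(R.round(3))
cv2.imwrite('pics/scrop.png',cv2.resize(s['image'][:,:,::-1][160:285,210:385],None,fx=4.5,fy=4.5,interpolation=cv2.INTER_CUBIC))
E
```

```text
b [552.19944845 118.49149417] n [578.65217793 -13.89148473] v [533.86930197 -27.13115607] j [515.17897851 -76.0902289 ] post [ 563.2287846  -188.23296652] rack [536.97684811 -57.09439731] [-3.10754614 29.96324123] [-21.7978696 -18.9958316] 52.40533373186855 (52)
v needle-q world [44.78287596 13.23967134] rig -46.5090071652396 -4.207983921802128
j needle-q world [63.47319941 62.19874418] rig -74.4303538674729 -48.55567159412847
rack needle-q world [41.67532981 43.20291258] rig -49.33288345267626 -34.19928917784384
post needle-q world [ 15.42339332 174.34148179] rig -49.28594671336109 -167.93965817955458
needle [[295.67313877 230.1737658 ]] [[278.63033548 208.25188022]]
barend [[295.75810508 229.59612158]] [[278.36653832 196.5238195 ]]
vial [[301.8 252. ]] [[290.46363677 198.72480114]]
jar [[325.  261.2]] [[282.63583196 188.47085285]]
barrel [[228.1 242. ]] [[334.40372969 220.95374942]]
knobtop [[224.45850182 241.835769  ]] [[336.47345219 203.56559833]]
post [[380.8 238.8]] [[236.9219277  167.67894105]]
[[ 0.948  0.319 -0.001]
 [ 0.319 -0.948  0.002]
 [-0.    -0.002 -1.   ]]
```

View pics/scrop.png

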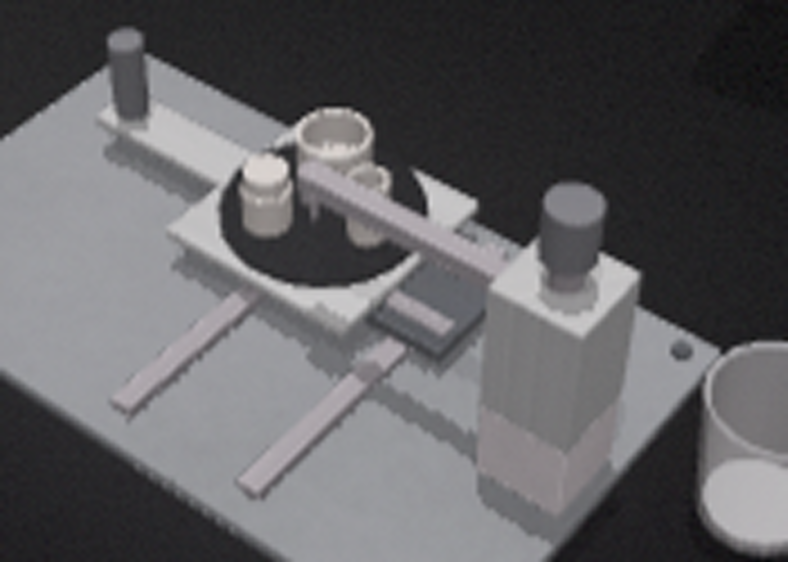

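The scene crop agrees with the prediction: needle tip (280,208) against (279,208), vial (292,200) against (290,199), jar (284,189) against (283,188). Next I move the gripper over the post.

Call:
jog_arm(
  moves=[0.03,0.024,0,0,0,-0.12,0.085,0.03,0.024,0,0,0,-0.12,0.085,0.03,0.024,0,0,0,-0.12,0.085,0.03,0.024,0,0,0,-0.12,0.085,0.03,0.024,0,0,0,-0.12,0.085,0.03,0.024,0,0,0,-0.12,0.085,0.03,0.024,0,0,0,-0.12,0.085,0.03,0.024,0,0,0,-0.12,0.085,0.03,0.024,0,0,0,-0.12,0.085,0.03,0.024,0,0,0,-0.12,0.085],
)

```text
clock: 0.93
eef_pos: [468.5, -255.9, 231.0]
tcp_rot: [-3.122, -0.344, 0.001]
wrist_force: [-0.6, -0.5, -0.6]
grip_width: 0.992
finger_force: 0.0
```

Call:
jog_arm(
  moves=[0.03,0.024,0,0,0,-0.12,0.085,0.03,0.024,0,0,0,-0.12,0.085,0.03,0.02,0,0,0,0,0.085,0.006,0,0,0,0,0,0.085,0,0,0,0,0,0,0.085,0,0,0,0,0,0,0.085],
)

```text
clock: 1.43
eef_pos: [562.9, -189.5, 230.5]
tcp_rot: [-3.126, -0.313, 0.003]
wrist_force: [0.1, -0.4, -0.6]
grip_width: 0.993
finger_force: 0.0
```

Call:
jog_arm(
  moves=[0,0.001,-0.03,0,0,0,0.085,0,0,-0.03,0,0,0,0.085,0,0,-0.03,0,0,0,0.085,0,0,-0.03,0,0,0,0.085,0,0,-0.015,0,0,0,0.085,0,0,0,0,0,0,0.085],
)

```text
clock: 1.93
eef_pos: [558.3, -188.7, 92.4]
tcp_rot: [-3.123, -0.308, 0.013]
wrist_force: [0.2, -0.0, -0.6]
grip_width: 0.994
finger_force: 0.0
```

```bash
python3 - <<'E'
from h import *
c=snap('wrist','w1'); s=snap('scene','s1')
K,R,t=KRt(c); print(-R.T@t, R[2])
p=[563.2,-188.2,85]; print('post',proj(c,p),'needle',proj(c,[578.7,-13.9,85]))
a=c['image'][:,:,::-1]; b=cv2.resize(s['image'][100:240,150:360,::-1],None,fx=2,fy=2)
o=np.zeros((420,560+0,3),np.uint8); cv2.imwrite('pics/w1v.png',a); cv2.imwrite('pics/s1v.png',b)
E
```

```text
[ 635.27530062 -174.55839757  233.91287355] [-0.30336075 -0.05612806 -0.95122126]
post [[273.78508726 256.07529117]] needle [[-93.25872795 157.58944758]]
```

View pics/w1v.png

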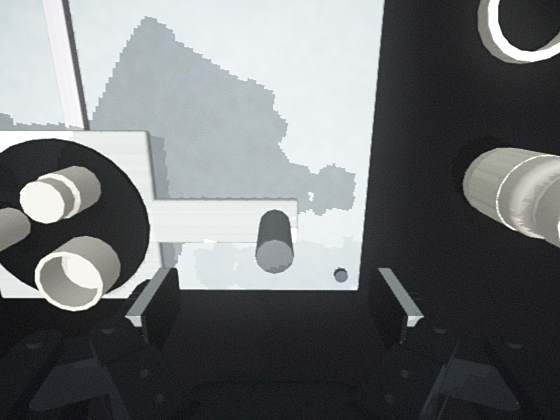

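The wrist view shows the post top at (275,256), matching the prediction (274,256), and midway between the fingers sideways. Next I correct x and descend.

Call:
jog_arm(
  moves=[0,0,0,0,0,0,0.085,0.004,0,-0.02,0,0,0,0.085,0,0,-0.02,0,0,0,0.085,0,0,0,0,0,0,0.085,0,0,0,0,0,0,0.085],
)

```text
clock: 2.45
eef_pos: [567.3, -188.7, 57.1]
tcp_rot: [-3.126, -0.312, 0.0]
wrist_force: [-0.6, -0.4, -0.4]
grip_width: 0.992
finger_force: 0.0
```

Call:
jog_arm(
  moves=[-0.004,0,-0.006,0,0,0,0.085,0,0,0,0,0,0,0.085,0,0,0,0,0,0,0.0,0,0,0,0,0,0,0.0,0,0,0,0,0,0,0.0,0,0,0,0,0,0,0.0,0,0,0,0,0,0,0.0,0,0,0,0,0,0,0.0,0,0,0,0,0,0,0.0,0,0,0,0,0,0,0.0],
)

```text
clock: 3.28
eef_pos: [563.7, -188.4, 50.6]
tcp_rot: [-3.126, -0.312, -0.001]
wrist_force: [0.3, 1.3, 2.6]
grip_width: 0.215
finger_force: 58.4
```

Call:
jog_arm(
  moves=[0.005,0.0015,0,0,0,0,0,0.005,0.0015,0,0,0,0,0,0.005,0.0015,0,0,0,0,0,0.005,0.0015,0,0,0,0,0,0.005,0.0015,0,0,0,0,0,0.005,0.0015,0,0,0,0,0,0.005,0.0015,0,0,0,0,0,0.005,0.0015,0,0,0,0,0,0.005,0.0012,0,0,0,0,0,0,0,0,0,0,0,0],
)

```text
clock: 4.12
eef_pos: [610.8, -175.1, 50.6]
tcp_rot: [3.125, 0.313, 0.004]
wrist_force: [2.0, -0.6, 3.7]
grip_width: 0.213
finger_force: 58.7
```

Call:
jog_arm(
  moves=[0,0,0,0,0,0,0,0,0,0,0,0,0,0,0,0,0,0,0,0,0,0,0,0,0,0,0,0],
)

```text
clock: 4.45
eef_pos: [609.4, -175.4, 50.6]
tcp_rot: [3.126, 0.313, 0.003]
wrist_force: [1.6, -2.0, 3.9]
grip_width: 0.216
finger_force: 58.5
```

```bash
python3 - <<'E'
from h import *
s=snap('scene','s2'); c=snap('top','t2')
a=cv2.resize(s['image'][170:240,240:330,::-1],None,fx=6,fy=6,interpolation=cv2.INTER_CUBIC)
b=cv2.resize(c['image'][210:280,280:330,::-1],None,fx=5,fy=6,interpolation=cv2.INTER_CUBIC)
cv2.imwrite('pics/v2.png',np.hstack([a,b])); print(a.shape)
n=[578.7,-13.9]
for z in(77,85): print(proj(s,[*n,z]),proj(c,[*n,z]))
print(r.get_obs()['eef_pos'],r.get_obs()['wrist_force'])
E
```

```text
(420, 540, 3)
[[278.67225516 211.00426466]] [[295.65785056 230.28438356]]
[[278.61038994 208.25988819]] [[295.67753398 230.15062657]]
[ 609.05218207 -175.47949012   50.59080929] [ 1.8394947  -1.99405037  3.69644515]
```

View pics/v2.png

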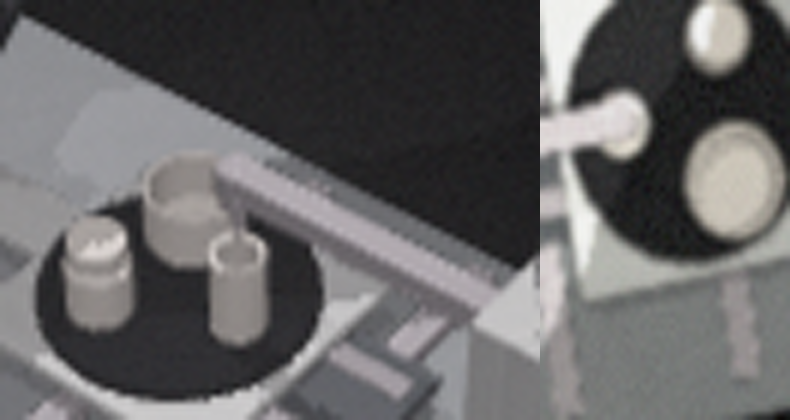

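The scene crop shows the needle tip (237,230) right above the vial mouth centre (238,249). In the top crop the vial rim is centred at the bar's end, (622,125), so the vial is centred to about 2 mm. On to the jar.

Call:
jog_arm(
  moves=[0.0019,0.005,0,0,0,0,0,0.0019,0.005,0,0,0,0,0,0.0019,0.005,0,0,0,0,0,0.0019,0.005,0,0,0,0,0,0.0019,0.005,0,0,0,0,0,0.0019,0.005,0,0,0,0,0,0.0019,0.005,0,0,0,0,0,0.0019,0.005,0,0,0,0,0,0.0019,0.005,0,0,0,0,0,0.0019,0.005,0,0,0,0,0],
)

```text
clock: 5.38
eef_pos: [626.0, -125.7, 50.6]
tcp_rot: [3.125, 0.311, -0.004]
wrist_force: [-1.8, -2.5, 8.0]
grip_width: 0.219
finger_force: 59.0
```

Call:
jog_arm(
  moves=[0,0,0,0,0,0,0,0,0,0,0,0,0,0,0,0,0,0,0,0,0,0,0,0,0,0,0,0,0,0,0,0,0,0,0],
)

```text
clock: 5.8
eef_pos: [626.5, -124.5, 50.5]
tcp_rot: [-3.125, -0.312, 0.002]
wrist_force: [-1.6, 1.0, 6.4]
grip_width: 0.217
finger_force: 58.9
```

```bash
python3 - <<'E'
from h import *
s=snap('scene','s3'); c=snap('top','t3')
a=cv2.resize(s['image'][170:240,240:330,::-1],None,fx=6,fy=6,interpolation=cv2.INTER_CUBIC)
b=cv2.resize(c['image'][200:270,270:310,::-1],None,fx=6,fy=6,interpolation=cv2.INTER_CUBIC)
cv2.imwrite('pics/v3.png',np.hstack([a,b]))
n=[578.7,-13.9]
for z in(65,85): print((proj(s,[*n,z])-[240,170])*6,(proj(c,[*n,z])-[270,200])*6+[540,0])
print(r.get_obs()['eef_pos'],r.get_obs()['wrist_force'])
E
```

```text
[[232.58097525 270.31052911]] [[693.77390187 182.88327707]]
[[231.66233965 229.55932916]] [[694.06520391 180.90375941]]
[ 626.497371   -124.52302784   50.50625423] [-0.55317536  1.1007849   7.21412924]
```

View pics/v3.png

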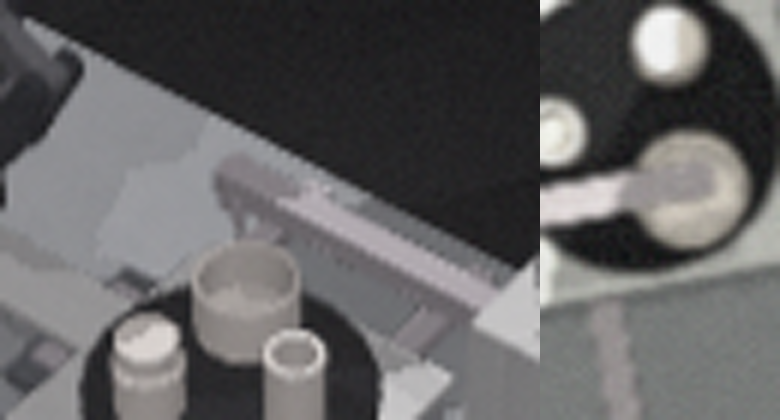

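The scene crop has the jar mouth centred at (246,270) against the wanted (241,270), and the top crop has (693,186) against (694,183). The jar is about 1.5 mm too far in +y and 1 mm short in x, so I trim it.

Call:
jog_arm(
  moves=[0.0008,-0.0015,0,0,0,0,0,0,0,0,0,0,0,0,0,0,0,0,0,0,0,0,0,0,0,0,0,0,0,0,0,0,0,0,0,0,0,0,0,0,0,0],
)

```text
clock: 6.4
eef_pos: [626.8, -125.9, 50.5]
tcp_rot: [-3.124, -0.313, 0.004]
wrist_force: [-1.2, 0.9, 7.4]
grip_width: 0.217
finger_force: 59.1
```

Call:
jog_arm(
  moves=[0,0,0,0,0,0,0.085,0,0,0,0,0,0,0.085,0,0,0,0,0,0,0.085,0,0,0,0,0,0,0.085,0,0,0,0,0,0,0.085,0,0,0,0,0,0,0.085,0,0,0,0,0,0,0.085,0,0,0,0,0,0,0.085],
)

```text
clock: 7.07
eef_pos: [628.3, -126.9, 50.2]
tcp_rot: [-3.126, -0.312, 0.0]
wrist_force: [-0.9, -0.8, 0.2]
grip_width: 0.995
finger_force: 0.0
```

Call:
jog_arm(
  moves=[0,0,0.02,0,0,0,0.085,0,0,0.03,0,0,0,0.085,0,0,0.03,0,0,0,0.085,0,0,0.03,0,0,0,0.085,0,0,0.03,0,0,0,0.085,0,0,0.03,0,0,0,0.085,0,0,0.02,0,0,0,0.085,0,0,0,0,0,0,0.085,0,0,0,0,0,0,0.085],
)

```text
clock: 7.82
eef_pos: [629.3, -127.1, 242.0]
tcp_rot: [3.125, 0.312, 0.005]
wrist_force: [0.2, 0.1, -1.4]
grip_width: 0.994
finger_force: 0.0
```

Call:
jog_arm(
  moves=[-0.009,0.03,0,0,0,0,0.085,-0.009,0.03,0,0,0,0,0.085,-0.009,0.03,0,0,0,0,0.085,-0.009,0.03,0,0,0,0,0.085,-0.009,0.03,0,0,0,0,0.085,-0.009,0.03,0,0,0,0,0.085,-0.009,0.03,0,0,0,0,0.085,-0.009,0.03,0,0,0,0,0.085,0,0,0,0,0,0,0.085,0,0,0,0,0,0,0.085],
)

```text
clock: 8.65
eef_pos: [555.0, 113.6, 238.7]
tcp_rot: [3.125, 0.318, -0.005]
wrist_force: [0.3, -0.8, -0.5]
grip_width: 0.995
finger_force: 0.0
```

```bash
python3 - <<'E'
from h import *
s=snap('wrist','w4'); c=snap('top','t4'); q=snap('scene','s4')
for p in([552.2,118.5,174],[578.7,-13.9,85],[578.7,-13.9,65]): print(proj(s,p),proj(q,p))
a=cv2.resize(q['image'][160:240,240:350,::-1],None,fx=2.2,fy=2.2,interpolation=cv2.INTER_CUBIC)
o=np.zeros((420,802,3),np.uint8); o[:,:560]=s['image'][:,:,::-1]; o[:a.shape[0],560:560+a.shape[1]]=a
cv2.imwrite('pics/v4.png',o[:,:800]); print(r.get_obs()['eef_pos'])
E
```

```text
[[265.28032138 227.58233751]] [[336.47668215 203.56815671]]
[[412.27454149 194.17921648]] [[278.61038994 208.25988819]]
[[404.17128158 188.90240669]] [[278.76349588 215.05175485]]
[556.24553091 111.57928588 239.37467807]
```

View pics/v4.png

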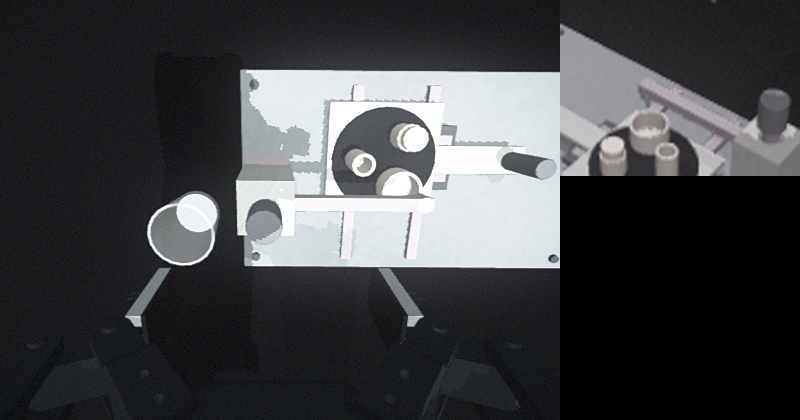

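The wrist view shows the knob top at (264,225) against the predicted (265,228). The scene inset shows the jar mouth below the needle. I'll check the carriage displacement numerically by registering the rack patch between the images.

```bash
python3 - <<'E'
from h import *
from scipy.optimize import minimize
def est(f0,f1,g,cen,z=65,rad=24):
    A,B=load(f0),load(f1); ga=[cv2.cvtColor(x['image'],cv2.COLOR_RGB2GRAY).astype(np.float32) for x in(A,B)]
    u=np.linspace(-rad,rad,49); X,Y=np.meshgrid(u,u); m=np.hypot(X,Y)<rad
    P=np.c_[X[m]+cen[0],Y[m]+cen[1],np.full(m.sum(),z)]
    S=lambda im,c,P:cv2.remap(im,proj(c,P).astype(np.float32)[:,None],None,cv2.INTER_LINEAR).ravel()
    a=S(ga[0],A,P)
    f=lambda d:-np.corrcoef(a,S(ga[1],B,P+[*d,0]))[0,1]
    G=[(f((g[0]+i,g[1]+k)),g[0]+i,g[1]+k) for i in range(-7,8) for k in range(-7,8)]
    b=min(G); o=minimize(f,b[1:],method='Nelder-Mead'); return o.x.round(1),round(o.fun,3)
j=(515.2,-76.1); v=(533.9,-27.1); k=at_z(load('top0'),(210+446/4,180+230/4),74)[:2]
print('need 63.5 62.2; vial step 44.8 13.2')
for w in'ts':
  o={'t':'top0','s':'scene0'}[w]
  for nm,cen,z,rad in(('jar',j,65,24),('cap',k,74,18),('vial',v,77,15)):
    print(w,nm,'2',est(o,w+'2',(44.8,13.2),cen,z,rad),'3',est(o,w+'3',(63,63),cen,z,rad),'4',est(o,w+'4',(63,63),cen,z,rad))
E
```

```text
need 63.5 62.2; vial step 44.8 13.2
t jar 2 (array([45.2, 12.1]), np.float64(-0.953)) 3 (array([62.6, 62.1]), np.float64(-0.868)) 4 (array([62.6, 61.2]), np.float64(-0.905))
t cap 2 (array([45.7, 13. ]), np.float64(-0.984)) 3 (array([62.7, 63.6]), np.float64(-0.978)) 4 (array([62.7, 61.5]), np.float64(-0.993))
t vial 2 (array([45.6, 12.6]), np.float64(-0.886)) 3 (array([62.8, 63. ]), np.float64(-0.962)) 4 (array([63. , 61.7]), np.float64(-0.963))
s jar 2 (array([45.6, 10.9]), np.float64(-0.014)) 3 (array([61.4, 62.2]), np.float64(-0.306)) 4 (array([61.4, 59.7]), np.float64(-0.487))
s cap 2 (array([46., 13.]), np.float64(-0.93)) 3 (array([62.8, 63.2]), np.float64(-0.838)) 4 (array([62.8, 61.1]), np.float64(-0.917))
s vial 2 (array([44.8, 12. ]), np.float64(-0.874)) 3 (array([61.3, 62.6]), np.float64(-0.842)) 4 (array([61.8, 61.2]), np.float64(-0.853))
```

The carriage moved (62.7,61.5) of the needed (63.5,62.2), so the jar is within about 1.5 mm. Now over the knob.

Call:
jog_arm(
  moves=[-0.004,0.005,0,0,0,0,0.06,0,0,0,0,0,0,0.06,0,0,0,0,0,0,0.06,0,0,0,0,0,0,0.06,0,0,0,0,0,0,0.06,0,0,0,0,0,0,0.06],
)

```text
clock: 9.3
eef_pos: [553.1, 114.7, 240.4]
tcp_rot: [-3.123, -0.319, 0.0]
wrist_force: [-0.4, 0.3, 0.7]
grip_width: 0.701
finger_force: 0.0
```

Call:
jog_arm(
  moves=[-0.0005,0.0035,-0.02,0,0,0,0.06,0,0,-0.02,0,0,0,0.06,0,0,-0.02,0,0,0,0.06,0,0,-0.02,0,0,0,0.06,0,0,-0.01,0,0,0,0.06,0,0,-0.009,0,0,0,0.06,0,0,0,0,0,0,0.06,0,0,0,0,0,0,0.06,0,0,0,0,0,0,0.06],
)

```text
clock: 10.05
eef_pos: [553.8, 117.1, 142.4]
tcp_rot: [-3.12, -0.324, -0.002]
wrist_force: [-0.2, 0.3, 0.3]
grip_width: 0.703
finger_force: 0.0
```

Call:
jog_arm(
  moves=[0,0,0,0,0,0,0.034,0,0,0,0,0,0,0.034,0,0,0,0,0,0,0.034,0,0,0,0,0,0,0.034,0,0,0,0,0,0,0.034],
)

```text
clock: 10.47
eef_pos: [552.9, 116.9, 141.6]
tcp_rot: [-3.121, -0.324, -0.0]
wrist_force: [0.5, -0.3, 0.7]
grip_width: 0.4
finger_force: 0.0
```

```bash
python3 - <<'E'
from h import *
s=snap('wrist','w5'); c=snap('scene','s5')
a=s['image'][150:400,150:410,::-1]; b=c['image'][170:240,300:370,::-1]
cv2.imwrite('pics/v5.png',np.hstack([cv2.resize(a,(416,400)),cv2.resize(b,(380,400),interpolation=cv2.INTER_CUBIC)]))
print(r.get_obs()['eef_pos'],r.get_obs()['wrist_force'])
E
```

```text
[552.82370137 116.85658051 141.39082587] [-0.46660354  0.80830845  0.14953133]
```

View pics/v5.png

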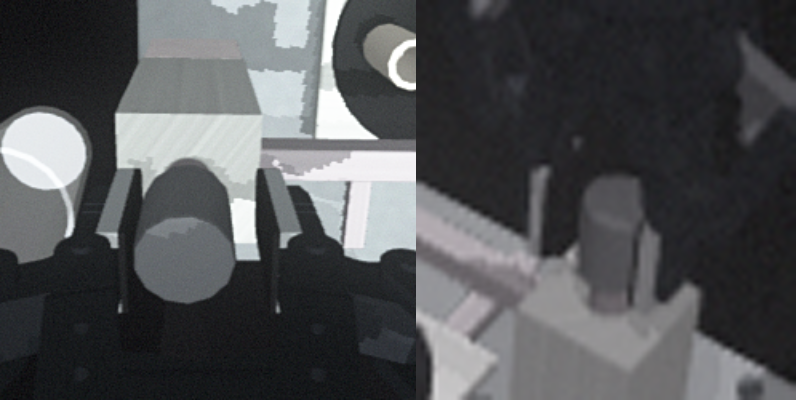

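The wrist crop shows the knob centre at x≈185 while the pads' midline is at ≈200, so the gripper sits about 3.5 mm short along rig +y. The scene crop agrees, with the knob nearest the outer finger. I'll shift and check numerically.

Call:
jog_arm(
  moves=[-0.0006,0.003,-0.001,0,0,0,0.034,0,0,0,0,0,0,0.034,0,0,0,0,0,0,0.034,0,0,0,0,0,0,0.034,0,0,0,0,0,0,0.032,0,0,0,0,0,0,0.03,0,0,0,0,0,0,0.029,0,0,0,0,0,0,0.029],
)

```text
clock: 11.23
eef_pos: [552.5, 118.5, 140.3]
tcp_rot: [-3.119, -0.327, 0.001]
wrist_force: [-0.3, -0.9, 0.2]
grip_width: 0.339
finger_force: 0.0
```

```bash
python3 - <<'E'
from h import *
s=snap('wrist','w6'); o=r.get_obs(); print(o['eef_pos'],o['wrist_force'],o['wrist_torque'],o['finger_force'],o['grip_width'])
w=load('w5'); print(at_z(w,(150+185/1.6,150+262/1.6),174))
a=s['image'][150:400,150:410,::-1]; cv2.imwrite('pics/v6.png',cv2.resize(a,(780,600),interpolation=cv2.INTER_CUBIC)[:, :]) 
E
```

```text
[552.49938083 118.48358391 140.29458009] [ 0.16607286 -0.50637822 -0.37992545] [ 0.06093453 -0.01616948 -0.03146366] 0.0 0.3380930398521507
[551.78477467 119.26642219 174.        ]
```

View pics/v6.png

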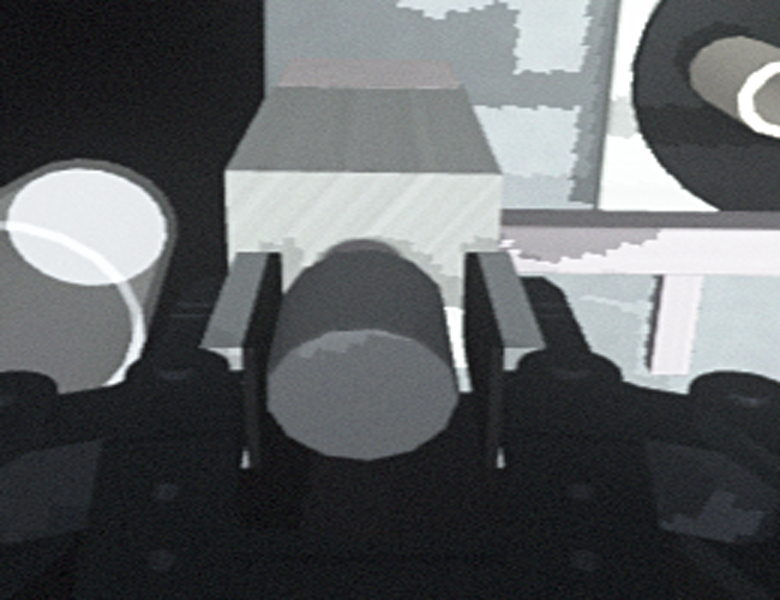

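The pads' inner faces are at about 262 and 482 (mid 372) and the knob centre is at 363, so the remaining offset is about 1 mm. I nudge it and close gently.

Call:
jog_arm(
  moves=[-0.0002,0.0011,0,0,0,0,0.029,0,0,0,0,0,0,0.029,0,0,0,0,0,0,0.028,0,0,0,0,0,0,0.027,0,0,0,0,0,0,0.026,0,0,0,0,0,0,0.025,0,0,0,0,0,0,0.025,0,0,0,0,0,0,0.025],
)

```text
clock: 11.95
eef_pos: [552.4, 119.5, 140.4]
tcp_rot: [-3.118, -0.329, 0.001]
wrist_force: [-0.5, 2.4, 1.3]
grip_width: 0.3
finger_force: 19.6
```

Call:
jog_arm(
  moves=[0,0,0,0,0,0,0.022,0,0,0,0,0,0,0.018,0,0,0,0,0,0,0.01,0,0,0,0,0,0,0,0,0,0,0,0,0,0,0,0,0,0,0,0,0],
)

```text
clock: 12.45
eef_pos: [552.5, 119.5, 140.6]
tcp_rot: [-3.118, -0.329, 0.0]
wrist_force: [-1.5, 4.0, 4.4]
grip_width: 0.29
finger_force: 58.6
```

Call:
jog_arm(
  moves=[-0.0002,0.0004,0,0,0,0,0,0,0,0,0,0,0,0,0,0,0.002,0,0,0,0,0,0,0.002,0,0,0,0,0,0,0.002,0,0,0,0,0,0,0,0,0,0,0,0,0,0,0,0,0,0],
)

```text
clock: 13.03
eef_pos: [552.1, 119.4, 146.1]
tcp_rot: [-3.119, -0.329, 0.002]
wrist_force: [1.3, 4.5, -3.1]
grip_width: 0.286
finger_force: 59.0
```

Call:
jog_arm(
  moves=[0,0.0008,0,0,0,0,0,0,0,0,0,0,0,0,0,0,0.003,0,0,0,0,0,0,0.003,0,0,0,0,0,0,0.003,0,0,0,0,0,0,0,0,0,0,0,0,0,0,0,0,0,0],
)

```text
clock: 13.62
eef_pos: [552.4, 119.5, 155.8]
tcp_rot: [-3.119, -0.329, 0.0]
wrist_force: [0.1, 0.3, -1.4]
grip_width: 0.285
finger_force: 58.9
```

Call:
jog_arm(
  moves=[0,0,0.003,0,0,0,0,0,0,0.004,0,0,0,0,0,0,0.004,0,0,0,0,0,0,0.004,0,0,0,0,0,0,0.004,0,0,0,0,0,0,0.003,0,0,0,0,0,0,0.002,0,0,0,0,0,0,0,0,0,0,0,0,0,0,0,0,0,0],
)

```text
clock: 14.37
eef_pos: [552.4, 119.9, 179.4]
tcp_rot: [-3.118, -0.33, 0.001]
wrist_force: [-0.6, -1.0, -1.9]
grip_width: 0.287
finger_force: 58.9
```

Call:
jog_arm(
  moves=[0,0,0,0,0,0,0,0,0,0,0,0,0,0,0,0,0,0,0,0,0,0,0,0,0,0,0,0],
)

```text
clock: 14.7
eef_pos: [552.2, 119.9, 179.1]
tcp_rot: [-3.118, -0.33, 0.002]
wrist_force: [0.4, -0.9, -1.6]
grip_width: 0.285
finger_force: 58.9
```

```bash
python3 - <<'E'
from h import *
s=snap('scene','s7'); a=load('s5')
cv2.imwrite('pics/v7.png',cv2.resize(s['image'][150:250,260:370,::-1],(660,600),interpolation=cv2.INTER_CUBIC))
for z in(130,132): print((proj(s,[552.2,118.5,z])-[260,150])*6)
print((proj(s,[578.7,-13.9,65])-[260,150])*6)
E
```

```text
[[446.44084715 425.73793193]]
[[446.98243113 421.18830692]]
[[112.58097525 390.31052911]]
```

View pics/v7.png

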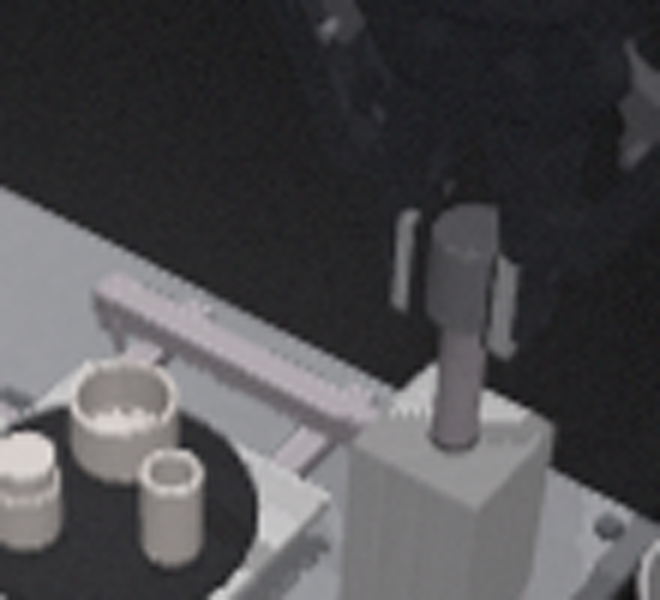

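The picture shows the dark ring just emerging at the barrel's top (455,443), the rod upright, and the jar still under the needle. The lift reads 38.6 mm, so I raise 1 mm more and hold.

Call:
jog_arm(
  moves=[0,0,0.001,0,0,0,0,0,0,0,0,0,0,0,0,0,0,0,0,0,0,0,0,0,0,0,0,0,0,0,0,0,0,0,0,0,0,0,0,0,0,0,0,0,0,0,0,0,0,0,0,0,0,0,0,0],
)

```text
clock: 15.42
eef_pos: [552.3, 119.9, 180.3]
tcp_rot: [-3.118, -0.33, 0.001]
wrist_force: [-0.5, 0.3, -2.3]
grip_width: 0.288
finger_force: 58.9
```

```bash
python3 -c "
from plant import r
print(r.job_done())"
```

```text
the job is handed in; nothing more can be done
None
```

I handed the job in at about 15.4 s, with no verdict returned: the vial was paused under the needle, the jar now stands there (about 1–2 mm off by my measurement), and the gripper is still holding the rod, raised about 40 mm so its ring is level with the barrel's top.

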